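# Check that the washed varnish bottle is dry: humidity probe through a bored stopper

### The job

The washed varnish bottle must be dry inside before it is filled: set the bored stopper fully home in its neck to keep the room air out and let go of it; only then take the humidity probe out of the brush stand. Lower its stem straight down through the stopper's hole without ever touching the stopper or the bottle, until the tip hangs about midway between the stopper's underside and the bottle's floor. Keep it there for three seconds, upright, still and centred in the hole, while the reading settles, and finish still holding it so, not letting go; leave the bottle standing where it is and the other things on the desk alone.

Things in the scene. Friction and masses are not known exactly. Their poses are not given: they have to be found in the camera images.
- bottle: empty clear glass wide-mouth bottle, loose, about 0.32 kg, upright; body 84 mm across up to 66 mm, shoulder, neck 47 mm outside (49 mm at the lip) and 40 mm inside from 78 mm up to the rim at 100 mm; round, so yaw does not matter. Origin: centre of its underside, z up
- bottle_rim (a point): centre of the bottle's open mouth, at the height of its rim (100 mm above the bottle's underside)
- bottle_floor (a point): centre of the bottle's inner floor (6 mm above its underside)
- stopper: bored T-stopper, loose, 0.06 kg, 46 mm high, standing plug down: round wooden head 52 mm across, 20 mm high, on a tapered cork plug 26 mm long (31 mm across at the bottom, 37 mm at the head); a 19 mm hole right through on the axis. Home: the head's underside lies on the bottle's rim, the plug with 1.5 mm play in the neck, head top 120 mm above the table. Origin: centre of plug's underside, z up
- stopper_seat (a point): centre of the underside of the stopper's head (26 mm above the plug's underside): meets bottle_rim when home
- stopper_bore (a point): centre of the stopper's hole at the top face of the head (46 mm above the plug's underside)
- stopper_underside (a point): centre of the stopper's hole at the plug's underside
- brush_stand: fixed wooden stand, 136 mm along its x, 60 mm along y: drilled top board 12 mm thick on end panels, its top 128 mm above the table; 12 mm holes at x = -42, 0, +42 mm: the probe hangs in the one at -42, a fixed paintbrush stands in the one at +42 (top 194 mm above the table). Origin: centre of its underside, z up
- probe: humidity probe, loose, 0.07 kg, upright in the stand: flat white handle 30 mm along x, 18 mm along y, 74 mm high, a steel stem 7 mm across and 110 mm long below its centre. The handle's foot just rests on the top board; it lifts straight out. Grip it across the 18 mm (fingers closing along its y). Origin: centre of the handle's foot, where the stem begins; z up, away from the tip
- probe_tip (a point): lower end of the probe's stem, on its axis (110 mm below the handle's foot)
- probe_stem (a point): point on the axis of the stem, 65 mm above its tip (45 mm below the handle's foot)
- ink_left: small ink bottle, 47 mm across and 67 mm high, a bystander: leave alone. Origin at the centre of its underside
- ink_right: another such ink bottle, a bystander: leave alone
- tape_roll: roll of masking tape lying flat, 94 mm across and 25 mm high, a bystander: leave alone. Origin at the centre of its underside
Not all that is in view belongs to the job. What is meant by the stopper is not red, and is the smaller of those in its own colour.

How it is judged:
On the way, in this order (a step that is already met when the one before it is completed fails the run):
1. the stopper sits fully home in the bottle's neck and is let go, before the probe is taken (horizontal distance between stopper_seat and bottle_rim below 0.004 m and z of stopper_seat in the frame of bottle below 0.1025 m and angle between each of stopper, bottle's own z axis and vertical below 0.06 rad and contact force between the fingers and stopper below 0.05 N and distance of probe from where it was at the start of the episode below 0.02 m), for 0.3 s.
2. the probe is lifted clear of the stand, in the gripper (horizontal distance between stopper_seat and bottle_rim below 0.004 m and z of stopper_seat in the frame of bottle below 0.1025 m and angle between each of stopper, bottle's own z axis and vertical below 0.06 rad and height (world z) of probe_tip above 0.125 m and contact force between the fingers and probe above 1 N), for 0.1 s.
3. the stem hangs through the stopper's hole, centred, upright and still, its tip in the open space of the bottle, for three seconds (horizontal distance between stopper_seat and bottle_rim below 0.004 m and z of stopper_seat in the frame of bottle below 0.1025 m and angle between each of stopper, bottle's own z axis and vertical below 0.06 rad and horizontal distance between each of probe_tip, probe_stem and stopper_bore below 0.0045 m and z of probe_tip in the frame of bottle_floor above 0.015 m and z of probe_tip in the frame of stopper_underside below -0.015 m and angle between probe's own z axis and vertical below 0.07 rad and contact force between the fingers and probe above 1 N and contact force between probe and stopper below 0.05 N and contact force between probe and bottle below 0.05 N and contact force between probe and brush_stand below 0.05 N and linear speed of probe below 0.02 m/s), for 2.8 s.
At the end, for the whole second after the job is handed in: Stopper home and let go (2.5 mm high, 4 mm sideways, 0.06 rad); probe held in the fingers, touching nothing else, still, upright to 0.07 rad, tip and stem within 4.5 mm of the hole's axis, tip 15 mm or more from stopper and floor levels; bottle within 30 mm, bystanders within 20 mm of their starts (all of step 3 and contact force between the fingers and stopper below 0.05 N and distance of bottle from where it was at the start of the episode below 0.03 m and distance of each of ink_left, ink_right, tape_roll from where it was at the start of the episode below 0.02 m); the arm keeps its last pose, push and grip.
It fails at once if the probe touches the stopper (contact force between probe and stopper above 0.2 N).
It fails at once if the probe touches the bottle (contact force between probe and bottle above 0.2 N).
It fails at once if the bottle is tipped or pushed away (angle between bottle's own z axis and vertical above 0.25 rad or distance of bottle from where it was at the start of the episode above 0.03 m).
It fails at once if a bystander is disturbed (distance of any of ink_left, ink_right, tape_roll from where it was at the start of the episode above 0.02 m).
It also fails if it takes over 72 s, if anything falls off the work surface, if the arm or the gripper's body presses on something with over 40 N, if the wrist force passes 120 N, or if a joint passes its speed limit or range.

### The arm

A 7-joint arm with a two-finger parallel gripper is mounted at the origin on the work surface; the furniture and walls round the work are solid. World frame = base frame: x ahead of the robot, y to its left, z up, the work surface at z = 0. Lengths are in m, angles in rad, forces in N, time in s.
With the tool pointing down it reaches from about 0.4 to 0.9 m from the base axis. Payload 5.6 kg.
Tool frame: the origin (TCP) lies between the finger pads; the fingertips stand 14 mm ahead of it and the grasp point (between the pads) lies 5 mm behind it; z points along the fingers, y is the line along which they close (so a half turn about z gives the same grasp; the last joint's range is limited). The gripper opens to 92 mm and grips with 3 to 60 N. Pads are 20 mm wide; open, the fingers measure 128 mm over their backs; the gripper's body (75 mm by 189 mm) begins 69 mm behind the grasp point.
Start: joints at [-1.196, 0.468, -0.012, 1.603, 0.006, 1.071, -0.056], TCP at [0.264, 0.594, 0.229] pointing down, gripper open.
Joint ranges: [-2.53, 2.53], [-0.31, 2.02], [-1.57, 1.55], [0.28, 2.44], [-1.29, 4.43], [0.15, 1.84], [-2.92, 2.92]. Speed limits (rad/s): [2.57, 2.57, 3.14, 3.14, 3.14, 3.14, 3.14].

### API

Orientations are given as a unit quaternion [w, x, y, z].
In Python, from station import robot, snapshot, close_job gives the robot as it stands. The module is installed in compiled form; this text tells all that it offers.
- The arm moves only by the tool play_rows, never from a script. Its arguments are lists of equal length, an entry for each row: "delta_pos": the shift along the tool's x, y, z in mm, a list of three; "angular": the turn, a rotation vector about the tool's x, y, z in rad, a list of three; "hand": the opening, from 0 (shut) to 1 (fully open). A call has 1 to 20 rows; each row is the pose to reach, as a shift and turn from the pose commanded when the call began, along the tool's axes at that moment; what a row does not reach only later rows make up. A row lasts 1/8 s, in which the tool goes at most 62.5 mm and 10.7 degrees, less where a joint would pass 70% of its speed; a pose out of reach is approached as far as the arm can. A call with a gripper value outside its range is refused whole. The fingers move at their own pace and stop on an object; "force" is the grip in N (left out, the last holds). Time passes only in rows, so rows that repeat a pose let the fingers close. It gives the time, the measured TCP pose, the force, the opening and the grip force at its end, in the units of the state.
- robot.observe(): the state, without advancing time (a new reading comes with each control period).
- snapshot(name): name is "scene" or "top" or "wrist"; returns a dict with "pixels" (420x560x3 uint8, red, green, blue), "z_map" (420x560 float32, m along the optical axis (not along the pixel's ray), 0 where there is no reading), "intrinsics" (3x3 intrinsics, pixels), "dist" ([k1, k2, p1, p2, k3] as OpenCV has them; the pictures are not rectified), "cam_to_world" (4x4, takes a point from camera to world coordinates). Camera axes: x right, y down, z forward; pixel columns grow to the right and rows downward; lengths in m; the calibration is good to about 2 mm. A picture is of the moment at which its call begins.
- close_job(): hands the job in; it is judged then, once.
The state is a dict: "clock": time; "joint_pos": joint angles; "joint_vel": joint speeds; "effort": joint torques, N m; "tcp_pos": TCP position; "eef_rot": TCP orientation; "wrist_force": force on the tool from outside, world axes, zero at the start; "ft_torque": the same for the moment, N m; "gripper_width": opening from 0.0 (shut) to 1.0 (fully open); "gripper_force": force on a finger pad.
Only numpy, scipy, OpenCV 4.12 (cv2) and the standard library are available. Lean on these libraries where they do the work, as an engineer would, in place of code of your own. Each camera call takes 0.05 s, during which the arm holds its last target. There are 200 camera calls.

## Working session

There is one attempt and no reset: what is moved stays moved. The work goes in short steps, Python scripts to look and compute and a tool call to move; the robot and the scene stay as the last step left them, time stands still between calls to the robot, and variables do not carry over. Pictures are saved under pics/ and viewed, at most 13 in all, crops included, and the job is handed in when it is done.

Besides the shell and the picture viewer there is one more tool, called after ">>>" as a command line: name --argument value ..., lists and objects as JSON in quotes. play_rows: Moves the arm, as the interface text tells. Its arguments: {"type":"object","properties":{"delta_pos":{"type":"array"},"angular":{"type":"array"},"hand":{"type":"array"},"force":{"type":"number"}},"required":["delta_pos","angular","hand"]}

```bash
mkdir -p pics
cat > h.py <<'E'
import numpy as np, cv2
from station import robot, snapshot, close_job
def save(n,s,crop=None):
    im=s["pixels"][:,:,::-1]
    if crop: 
        a,b,c,d=crop; im=cv2.resize(im[b:d,a:c],None,fx=2,fy=2)
    cv2.imwrite(f"pics/{n}.png",im)
def ray(s,uv):
    p=cv2.undistortPoints(np.array(uv,float).reshape(-1,1,2),s["intrinsics"],s["dist"]).reshape(-1,2)
    T=s["cam_to_world"]; d=np.c_[p,np.ones(len(p))]@T[:3,:3].T
    return T[:3,3],d
def onplane(s,uv,z):
    o,d=ray(s,uv); return o+d*((z-o[2])/d[:,2])[:,None]
def cloud(s):
    h,w=s["z_map"].shape; uv=np.stack(np.meshgrid(np.arange(w),np.arange(h)),-1).reshape(-1,2)
    o,d=ray(s,uv); return (o+d*s["z_map"].reshape(-1,1)).reshape(h,w,3)
E
python3 - <<'E'
from h import *
import pickle
for n in("scene","top","wrist"):
    s=snapshot(n); save(n,s); pickle.dump(s,open(n+".pkl","wb")); print(n,s["cam_to_world"].round(3).tolist(),s["intrinsics"][0,0])
a=[cv2.imread(f"pics/{n}.png") for n in("top","scene","wrist")]
o=robot.observe();print(o["tcp_pos"],o["eef_rot"],o["clock"])
E
```

```text
scene [[-0.992, -0.08, 0.095, 0.498], [-0.121, 0.479, -0.87, 0.749], [0.024, -0.874, -0.485, 0.557], [0.0, 0.0, 0.0, 1.0]] 406.84497181441844
top [[-0.02, -0.984, 0.177, 0.323], [-1.0, 0.02, -0.002, -0.035], [-0.001, -0.177, -0.984, 1.365], [0.0, 0.0, 0.0, 1.0]] 484.49151731719684
wrist [[0.406, 0.877, 0.257, 0.191], [0.914, -0.389, -0.116, 0.627], [-0.002, 0.282, -0.959, 0.385], [0.0, 0.0, 0.0, 1.0]] 289.6583278211372
[0.2636331  0.5936794  0.22786961] [-7.31946790e-05  2.07409546e-01  9.78253969e-01 -6.68073042e-04] 0.15
```

View pics/top.png

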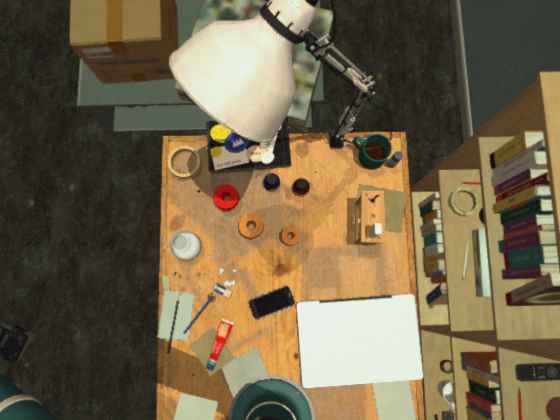

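View pics/scene.png

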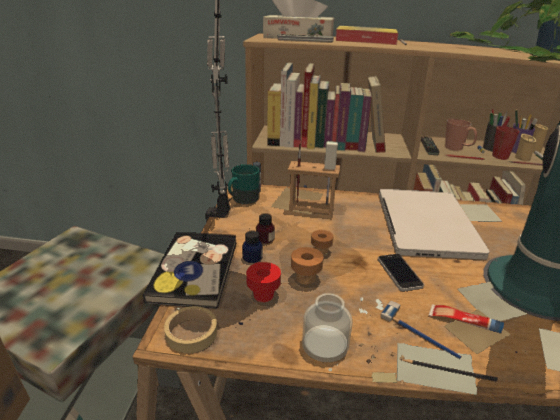

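The top view shows two tan stoppers, the larger at (250,225) and the smaller at (290,236), which is the one I need. The red one is at (226,197), the bottle at (186,246), the stand at (370,217) with the white probe handle at (376,229), and the inks at (271,182) and (301,187).

```bash
cat > m.py <<'E'
from h import *
import pickle
t=pickle.load(open("top.pkl","rb")); c=cloud(t); im=t["pixels"]
hsv=cv2.cvtColor(im,cv2.COLOR_RGB2HSV)
def reg(x0,y0,x1,y1,zlo,zhi):
    m=np.zeros(im.shape[:2],bool); m[y0:y1,x0:x1]=1
    return m&(c[...,2]>zlo)&(c[...,2]<zhi)
def rep(n,m,z=None):
    cs,_=cv2.findContours(m.astype(np.uint8),cv2.RETR_EXTERNAL,cv2.CHAIN_APPROX_NONE)
    k=max(cs,key=cv2.contourArea); (u,r)=cv2.minEnclosingCircle(k)
    mm=cv2.moments(k); ce=(mm['m10']/mm['m00'],mm['m01']/mm['m00'])
    zz=np.median(c[...,2][m]) if z is None else z
    P=onplane(t,k.reshape(-1,2),zz); (w,R)=cv2.minEnclosingCircle(P[:,:2].astype(np.float32))
    rr=cv2.minAreaRect(P[:,:2].astype(np.float32))
    print(n,"px",np.round(ce,1),"z",zz.round(4),"xy",onplane(t,[ce],zz)[0].round(4),"circ",np.round(w,4),round(2*R,4),"rect",np.round(rr[0],4),np.round(rr[1],4),round(rr[2],1))
rep("stopper",reg(272,220,308,252,.03,.08))
rep("bigstop",reg(232,208,268,244,.03,.09))
rep("red",reg(208,180,242,214,.03,.09))
rep("inkA",reg(258,168,284,194,.03,.09))
rep("inkB",reg(288,172,314,198,.03,.09))
rep("tape",reg(162,142,205,182,.015,.05))
rep("bottle",reg(162,225,208,268,.03,.12),.1)
rep("bottle_any",reg(162,225,208,268,.015,.12))
rep("handle",reg(350,205,395,250,.18,.23))
rep("standtop",reg(345,180,395,250,.115,.14))
rep("brush",reg(345,180,395,250,.15,.2))
for n,u in(("laptop",(360,340)),("phone",(272,302))): print(n,c[u[1],u[0]])
for n in("scene",): 
    s=pickle.load(open(n+".pkl","rb")); d=cloud(s); print(d[156,331],d[238,321],d[300,330])
z=c[...,2]; print("table z",np.median(z[260:290,240:260]))
E
python3 m.py
python3 - <<'E'
import cv2
a=cv2.imread('pics/top.png')[160:280,150:400]
cv2.imwrite('pics/tc.png',cv2.resize(a,None,fx=3.2,fy=3.2,interpolation=cv2.INTER_CUBIC))
E
```

```text
stopper px [290.5 235.5] z 0.0451 xy [ 0.4888 -0.0612  0.0451] circ [ 0.4889 -0.0604] 0.0538 rect [ 0.489  -0.0614] [0.0467 0.0525] 88.8
bigstop px [251.  225.4] z 0.0588 xy [0.517  0.046  0.0588] circ [0.5173 0.0463] 0.0708 rect [0.517  0.0459] [0.0655 0.0689] 89.2
red px [225.9 196.9] z 0.059 xy [0.5978 0.1142 0.059 ] circ [0.5983 0.1137] 0.073 rect [0.5989 0.1141] [0.0663 0.0706] 89.8
inkA px [271.3 181. ] z 0.0557 xy [ 0.641  -0.0114  0.0557] circ [ 0.6406 -0.0114] 0.0475 rect [ 0.641  -0.0119] [0.0417 0.0456] 88.9
inkB px [301. 186.] z 0.0533 xy [ 0.6256 -0.0935  0.0533] circ [ 0.6254 -0.0934] 0.0465 rect [ 0.6256 -0.0935] [0.0436 0.0442] 44.2
tape px [183.7 161.3] z 0.0229 xy [0.7124 0.2398 0.0229] circ [0.7124 0.2391] 0.0965 rect [0.7119 0.2391] [0.0929 0.0922] 88.8Traceback (most recent call last):
  File "m.py", line 22, in <module>
    rep("bottle",reg(162,225,208,268,.03,.12),.1)
    ~~~^^^^^^^^^^^^^^^^^^^^^^^^^^^^^^^^^^^^^^^^^^
  File "m.py", line 15, in rep
    print(n,"px",np.round(ce,1),"z",zz.round(4),"xy",onplane(t,[ce],zz)[0].round(4),"circ",np.round(w,4),round(2*R,4),"rect",np.round(rr[0],4),np.round(rr[1],4),round(rr[2],1))
                                    ^^^^^^^^
AttributeError: 'float' object has no attribute 'round'
```

View pics/tc.png

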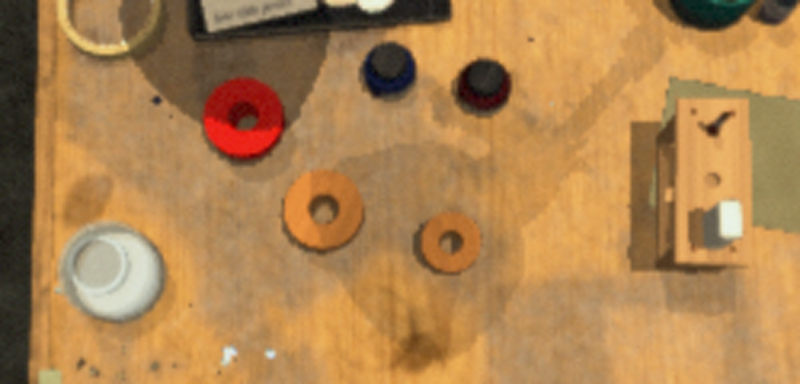

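The crop confirms it: the small stopper is at crop (450,241). The bottle body is at (112,272) with its lip circle at (102,264). The stand runs vertically in the image, with the handle at (730,218).

```bash
sed -i 's/zz.round(4)/round(float(zz),4)/' m.py
cat >> m.py <<'E'
print(onplane(t,[(150+102/3.2,160+265/3.2)],.1),onplane(t,[(150+112/3.2,160+272/3.2)],.05))
b=c[228:266,164:206,2]; print(np.round(b[::4,::3]*1000).astype(int))
w=c[...,:]; print("hs",c[229,376],c[240,370])
E
python3 m.py | tail -22
```

```text
tape px [183.7 161.3] z 0.0229 xy [0.7124 0.2398 0.0229] circ [0.7124 0.2391] 0.0965 rect [0.7119 0.2391] [0.0929 0.0922] 88.8
bottle px [183.6 244.4] z 0.1 xy [0.4642 0.2207 0.1   ] circ [0.4658 0.2201] 0.0873 rect [0.4648 0.2217] [0.0852 0.0806] 44.7
bottle_any px [184.  244.6] z 0.0714 xy [0.4667 0.2253 0.0714] circ [0.4662 0.2253] 0.093 rect [0.4672 0.2243] [0.0894 0.0835] 88.9
handle px [377.  228.9] z 0.1997 xy [ 0.4811 -0.2687  0.1997] circ [ 0.481  -0.2687] 0.0335 rect [ 0.481  -0.2687] [0.0195 0.0299] 87.0
standtop px [372.4 216.7] z 0.1269 xy [ 0.5233 -0.273   0.1269] circ [ 0.525  -0.2713] 0.1477 rect [ 0.5249 -0.2736] [0.06   0.1367] 87.2
brush px [373.8 231.2] z 0.1853 xy [ 0.4777 -0.2633  0.1853] circ [ 0.481 -0.266] 0.0342 rect [ 0.4786 -0.2634] [0.0311 0.0234] 32.3
laptop [ 0.20434899 -0.24270947  0.01979573]
phone [ 0.31021945 -0.00680977  0.00846238]
[ 0.48299102 -0.26214403  0.16695988] [ 0.49271765 -0.04742834  0.04713291] [0.46977906 0.20934147 0.08707478]
table z -0.0016117162210714797
[[0.4683984 0.225301  0.1      ]] [[0.46800616 0.22695839 0.05      ]]
[[  -1   -5    0   -2   -1   -1   -2 1365    1   -1   -3    0    1   -3]
 [  -4   -2   -4   -1   75   76   69   70   72   67   -1    2   -3   -3]
 [   0   -2   65   67   95   79    5  101   77   66   67   47   -2   -1]
 [1365   -3   79   97    5    4    2    6  100   72   71   64   12   -3]
 [   0   -6   74   92   11    5    7    6  101   70   69   65   32    0]
 [  -1   -1   69  101    4    4    7   99   78   71   71   63   23   -4]
 [  -6   -1   66   72   75   74   78   72   73   73   64   44    2   -4]
 [  -1   -1   -4   66   72   67   73   69   67   64   40    9    2   -7]
 [  -1   -3   -3   -4   -1   -3   36   40   29    6   -3    3   -2   -4]
 [  -1    0   -2   -4   -1   -6   -3   -3   -1   -4   -8    6   -1   -3]]
hs [ 0.48069905 -0.26577819  0.20207026] [ 0.4626092  -0.26348169  0.12810139]
```

```bash
cat >> h.py <<'E'
from scipy.spatial.transform import Rotation as Ro
def R_now(o=None):
    o=o or robot.observe(); q=o["eef_rot"]; return Ro.from_quat([q[1],q[2],q[3],q[0]])
def target(yaw): # tool down, tool y at world heading yaw (deg)
    a=np.radians(yaw); y=np.array([np.cos(a),np.sin(a),0]); z=np.array([0,0,-1.]); return Ro.from_matrix(np.c_[np.cross(y,z),y,z])
def go(p,yaw):
    o=robot.observe(); R=R_now(o)
    print("tcp",o["tcp_pos"].round(4) if hasattr(o["tcp_pos"],'round') else o["tcp_pos"],"t",o["clock"],"tilt",(R.as_matrix()[:,2]).round(4))
    print("delta mm",(R.inv().apply(np.array(p)-o["tcp_pos"])*1000).round(1),"rotvec",(R.inv()*target(yaw)).as_rotvec().round(4))
E
python3 -c "
from h import *
go([.489,-.061,.2],90)"
```

```text
tcp [0.2636 0.5937 0.2279] t 0.15 tilt [-4.0e-04 -1.3e-03 -1.0e+00]
delta mm [-471.6 -506.9   28.6] rotvec [-1.300e-03 -1.000e-04 -4.179e-01]
```

>>> play_rows --delta_pos '[[-40,-43,0],[-80,-86,0],[-120,-129,0],[-160,-172,0],[-200,-215,0],[-240,-258,0],[-280,-301,0],[-320,-344,5],[-360,-387,10],[-400,-430,15],[-440,-473,20],[-471,-507,28],[-471,-507,28],[-471,-507,28],[-471,-507,28],[-471,-507,28]]' --angular '[[0,0,-0.05],[0,0,-0.1],[0,0,-0.15],[0,0,-0.2],[0,0,-0.25],[0,0,-0.3],[0,0,-0.35],[0,0,-0.4],[0,0,-0.418],[0,0,-0.418],[0,0,-0.418],[0,0,-0.418],[0,0,-0.418],[0,0,-0.418],[0,0,-0.418],[0,0,-0.418]]' --hand '[0.85,0.85,0.85,0.85,0.85,0.85,0.85,0.85,0.85,0.85,0.85,0.85,0.85,0.85,0.85,0.85]' --force 20

```text
clock: 2.15
tcp_pos: [0.4885, -0.0592, 0.2008]
eef_rot: [0.0, -0.001, 1.0, 0.0]
wrist_force: [0.0, -0.4, -0.5]
gripper_width: 0.851
gripper_force: 0.0
```

Run:
```python
from h import *
import pickle
s=snapshot("wrist"); save("w1",s); pickle.dump(s,open("w1.pkl","wb"))
c=cloud(s); z=c[...,2]
hsv=cv2.cvtColor(s["pixels"],cv2.COLOR_RGB2HSV)
m=((z>.038)&(z<.052)&(np.hypot(c[...,0]-.489,c[...,1]+.061)<.05)).astype(np.uint8)
k=max(cv2.findContours(m,0,1)[0],key=cv2.contourArea); P=onplane(s,k.reshape(-1,2),.046)[:,:2].astype(np.float32)
print(m.sum(),cv2.minEnclosingCircle(P),cv2.fitEllipse(P),np.median(z[m>0]))
t=snapshot("top")
go([.489,-.061,.036],90)
```

```text
1512 ((0.48954570293426514, -0.06055903434753418), 0.026699231937527657) ((0.48959019780158997, -0.06029950827360153), (0.05086765065789223, 0.05240212753415108), 89.34705352783203) 0.04665602320222792
tcp [ 0.4885 -0.0596  0.2008] t 2.25 tilt [ 4.e-04  3.e-04 -1.e+00]
delta mm [ -0.4  -1.4 164.8] rotvec [0.0003 0.0004 0.0017]
```

View pics/w1.png

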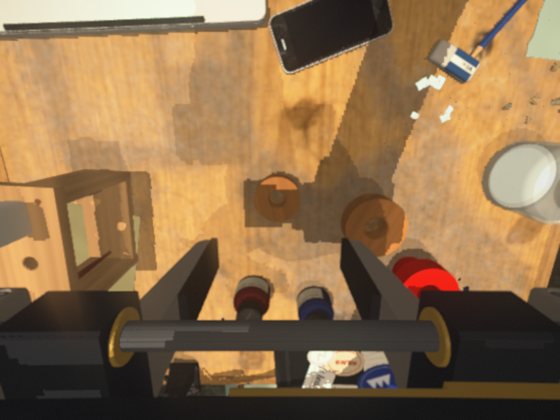

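The wrist view shows the stopper at (277,197) between the open fingers and the larger one at (375,225), clear of the right finger. The stopper's measured position agrees with the top view within 1 mm.

>>> play_rows --delta_pos '[[-1,-1,40],[-1,-1,80],[-1,-1,115],[-1,-1,140],[-1,-1,155],[-1,-1,164],[-1,-1,165],[-1,-1,165],[-1,-1,165],[-1,-1,165],[-1,-1,165],[-1,-1,165],[-1,-1,165]]' --angular '[[0,0,0],[0,0,0],[0,0,0],[0,0,0],[0,0,0],[0,0,0],[0,0,0],[0,0,0],[0,0,0],[0,0,0],[0,0,0],[0,0,0],[0,0,0]]' --hand '[0.85,0.85,0.85,0.85,0.85,0.85,0.85,0.85,0.5,0.5,0.5,0.5,0.5]' --force 20

```text
clock: 3.88
tcp_pos: [0.4897, -0.0614, 0.0359]
eef_rot: [0.0, -0.0, 1.0, 0.0]
wrist_force: [-0.5, -0.1, 5.6]
gripper_width: 0.559
gripper_force: 20.0
```

>>> play_rows --delta_pos '[[0,0,-20],[0,0,-60],[0,0,-110],[0,30,-150],[0,60,-165],[0,90,-165],[0,120,-165],[0,150,-165],[10,170,-165],[20,180,-165],[20,180,-165],[20,180,-165],[20,180,-165]]' --angular '[[0,0,0],[0,0,0],[0,0,0],[0,0,0],[0,0,0],[0,0,0],[0,0,0],[0,0,0],[0,0,0],[0,0,0],[0,0,0],[0,0,0],[0,0,0]]' --hand '[0.5,0.5,0.5,0.5,0.5,0.5,0.5,0.5,0.5,0.5,0.5,0.5,0.5]'

```text
clock: 5.5
tcp_pos: [0.4699, 0.1177, 0.2007]
eef_rot: [0.0, 0.001, 1.0, -0.0]
wrist_force: [-0.2, -0.2, -0.6]
gripper_width: 0.558
gripper_force: 20.0
```

```bash
cat > b.py <<'E'
from h import *
import pickle
s=snapshot("wrist"); save("w2",s); pickle.dump(s,open("w2.pkl","wb"))
c=cloud(s); z=c[...,2]; r=np.hypot(c[...,0]-.468,c[...,1]-.226)
m=(z>.095)&(z<.106)&(r<.05); q=c[m]; print(m.sum(),q[:,:2].min(0),q[:,:2].max(0))
w=lambda p:cv2.minEnclosingCircle(p.astype(np.float32))
uv=np.argwhere(m)[:,::-1]; P=onplane(s,uv,.1)[:,:2]; print("rim",cv2.fitEllipse(P.astype(np.float32)),w(P))
m=(z>.02)&(z<.075)&(r<.07)
print("body",m.sum(),c[m][:,:2].min(0),c[m][:,:2].max(0))
o=robot.observe(); R=R_now(o); tp=o["tcp_pos"]
m=(np.linalg.norm(c-(tp-[0,0,.0]),axis=-1)<.05); print("held",m.sum(),c[m].min(0),c[m].max(0))
go([.468,.226,.2],90)
E
python3 b.py
```

```text
892 [0.44623193 0.20691782] [0.49488931 0.25616907]
rim ((0.47015494108200073, 0.23075881600379944), (0.04405778646469116, 0.044828083366155624), 106.47350311279297) ((0.47082650661468506, 0.23087558150291443), 0.025294147431850433)
body 3151 [0.42854673 0.18956794] [0.51086351 0.27120796]
held 9924 [0.4443009  0.07681055 0.16991059] [0.49659192 0.1597238  0.24335574]
tcp [0.4698 0.1178 0.2006] t 5.55 tilt [ 3.e-04 -1.e-04 -1.e+00]
delta mm [  2.  108.2   0.6] rotvec [-0.0001  0.0003 -0.0013]
```

View pics/w2.png

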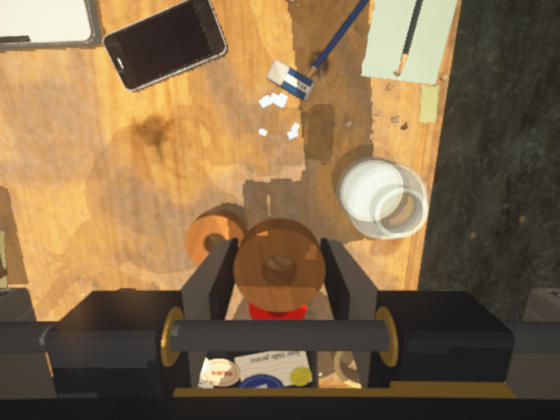

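The wrist view shows the stopper held at (280,265), level between the fingers, and the bottle lip at (400,208). I'll cross-check the lip centre in the other two views.

Run:
```python
from h import *
import pickle
for n in("top","scene"):
    s=pickle.load(open(n+".pkl","rb")); c=cloud(s); z=c[...,2]; r=np.hypot(c[...,0]-.47,c[...,1]-.229)
    m=(z>.094)&(z<.107)&(r<.045); q=c[m]; P=onplane(s,np.argwhere(m)[:,::-1],.1)[:,:2].astype(np.float32)
    print(n,m.sum(),((q.min(0)+q.max(0))/2).round(4),cv2.minEnclosingCircle(P))
    m=(z>.015)&(z<.075)&(r<.06); q=c[m]; print(((q.min(0)+q.max(0))/2).round(4),(q.max(0)-q.min(0)).round(3))
    m=(z>.04)&(z<.051)&(np.hypot(c[...,0]-.489,c[...,1]+.061)<.04);P=onplane(s,np.argwhere(m)[:,::-1],.046)[:,:2].astype(np.float32);print(" stopper",m.sum(),cv2.minEnclosingCircle(P))
```

```text
top 97 [0.4707 0.2304 0.1   ] ((0.4697895050048828, 0.23054176568984985), 0.024779049679636955)
[0.4693 0.2297 0.0455] [0.083 0.083 0.059]
 stopper 233 ((0.4894561469554901, -0.061385706067085266), 0.026079390197992325)
scene 262 [0.472  0.2307 0.0985] ((0.4719827175140381, 0.23341095447540283), 0.026995856314897537)
[0.4712 0.2326 0.045 ] [0.083 0.084 0.06 ]
 stopper 244 ((0.489682674407959, -0.057064976543188095), 0.030399639159440994)
```

>>> play_rows --delta_pos '[[0,25,0],[0,60,0],[0,90,0],[0,108,0],[0,112.7,0],[0,112.7,20],[0,112.7,40],[0,112.7,52],[0,112.7,58],[0,112.7,58],[0,112.7,58]]' --angular '[[0,0,0],[0,0,0],[0,0,0],[0,0,0],[0,0,0],[0,0,0],[0,0,0],[0,0,0],[0,0,0],[0,0,0],[0,0,0]]' --hand '[0.5,0.5,0.5,0.5,0.5,0.5,0.5,0.5,0.5,0.5,0.5]'

```text
clock: 6.92
tcp_pos: [0.4699, 0.2313, 0.1432]
eef_rot: [0.0, 0.0, 1.0, 0.0]
wrist_force: [0.0, 0.1, -1.3]
gripper_width: 0.564
gripper_force: 20.0
```

Run:
```python
from h import *
s=snapshot("wrist"); save("w3",s); go([.470,.2305,.110],90)
s=snapshot("scene"); save("s3",s,(230,210,430,410))
a=cv2.imread("pics/w3.png")[100:400,160:460]; b=cv2.imread("pics/s3.png")
cv2.imwrite("pics/j3.png",np.hstack([cv2.resize(a,(400,400)),b]))
```

```text
tcp [0.4699 0.2314 0.1432] t 6.975 tilt [ 1.e-03  6.e-04 -1.e+00]
delta mm [-0.1 -1.  33.2] rotvec [0.0006 0.001  0.0001]
```

View pics/j3.png

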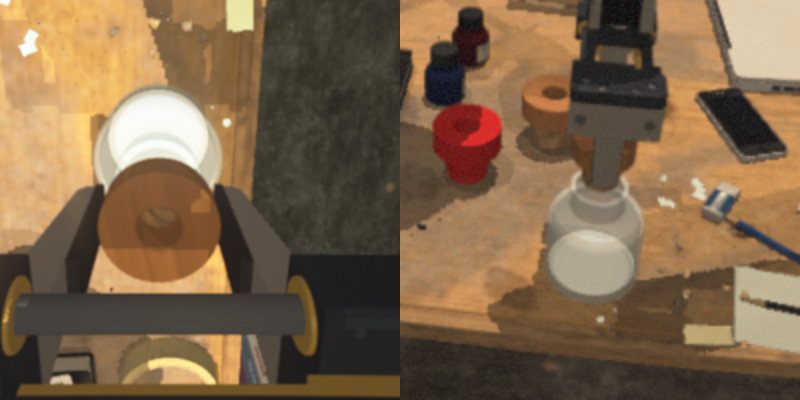

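The stopper at (160,215) on the left sits centred over the bottle, and on the right its plug is just above the mouth at (600,185).

>>> play_rows --delta_pos '[[0,-0.8,4],[0,-0.8,8],[0,-0.8,12],[0,-0.8,16],[0,-0.8,20],[0,-0.8,23],[0,-0.8,26],[0,-0.8,28],[0,-0.8,30],[0,-0.8,31],[0,-0.8,31]]' --angular '[[0,0,0],[0,0,0],[0,0,0],[0,0,0],[0,0,0],[0,0,0],[0,0,0],[0,0,0],[0,0,0],[0,0,0],[0,0,0]]' --hand '[0.5,0.5,0.5,0.5,0.5,0.5,0.5,0.5,0.5,0.5,0.5]'

```text
clock: 8.4
tcp_pos: [0.4695, 0.2305, 0.1116]
eef_rot: [0.0, -0.0, 1.0, 0.0]
wrist_force: [0.7, -0.2, -0.5]
gripper_width: 0.564
gripper_force: 20.0
```

>>> play_rows --delta_pos '[[0,0,1],[0,0,1.5],[0,0,2],[0,0,2.5],[0,0,2.5]]' --angular '[[0,0,0],[0,0,0],[0,0,0],[0,0,0],[0,0,0]]' --hand '[0.5,0.5,0.5,0.5,0.5]'

```text
clock: 9.02
tcp_pos: [0.4695, 0.2305, 0.1098]
eef_rot: [0.0, -0.0, 1.0, 0.0]
wrist_force: [-1.9, -1.7, 5.9]
gripper_width: 0.563
gripper_force: 20.0
```

Seated: contact came at the expected height. Next I release and back off.

>>> play_rows --delta_pos '[[0,0,0],[0,0,0],[0,0,0],[0,0,0],[0,0,-10],[0,0,-30],[0,0,-60],[20,-20,-90],[40,-50,-120],[60,-80,-140],[60,-90,-140],[60,-90,-140],[60,-90,-140]]' --angular '[[0,0,0],[0,0,0],[0,0,0],[0,0,0],[0,0,0],[0,0,0],[0,0,0],[0,0,0],[0,0,0],[0,0,0],[0,0,0],[0,0,0],[0,0,0]]' --hand '[0.7,0.75,0.75,0.75,0.75,0.75,0.75,0.75,0.75,0.75,0.75,0.75,0.75]'

```text
clock: 10.65
tcp_pos: [0.4097, 0.1412, 0.2485]
eef_rot: [-0.0, -0.001, 1.0, -0.0]
wrist_force: [-0.2, -0.2, -0.3]
gripper_width: 0.751
gripper_force: 0.0
```

```bash
cat > k.py <<'E'
from h import *
for n in("wrist","top","scene"):
    s=snapshot(n); c=cloud(s); z=c[...,2]; r=np.hypot(c[...,0]-.47,c[...,1]-.2305)
    m=(z>.112)&(z<.128)&(r<.035); 
    if m.sum()<30: print(n,m.sum()); continue
    q=c[m]; P=onplane(s,np.argwhere(m)[:,::-1],.12)[:,:2].astype(np.float32)
    A=np.c_[q[:,:2]-q[:,:2].mean(0),np.ones(len(q))]; co=np.linalg.lstsq(A,q[:,2],rcond=None)[0]
    print(n,m.sum(),"bbox",((q.min(0)+q.max(0))/2).round(4),"circ",cv2.minEnclosingCircle(P),"medz",np.median(q[:,2]).round(4),"slope",co[:2].round(3))
    if n!="top":
        v=np.argwhere(m).mean(0).astype(int); im=cv2.cvtColor(s["pixels"],cv2.COLOR_RGB2BGR)
        a=np.clip(v[0]-70,0,280); b=np.clip(v[1]-70,0,420); cv2.imwrite(f"pics/k_{n}.png",cv2.resize(im[a:a+140,b:b+140],(400,400)))
E
python3 k.py; python3 -c "
import cv2,numpy as np;cv2.imwrite('pics/k.png',np.hstack([cv2.imread('pics/k_wrist.png'),cv2.imread('pics/k_scene.png')]))
from h import go; go([.4816,-.2695,.31],87)"
```

```text
wrist 664 bbox [0.4641 0.2362 0.1174] circ ((0.46513205766677856, 0.23405927419662476), 0.027354160323739052) medz 0.1207 slope [0.032 0.054]
top 0
scene 595 bbox [0.4711 0.2308 0.1174] circ ((0.47122469544410706, 0.23491589725017548), 0.030827561393380165) medz 0.12 slope [ 0.004 -0.048]
tcp [0.4095 0.141  0.2484] t 10.8 tilt [-1.1e-03 -8.0e-04 -1.0e+00]
delta mm [ -71.6 -410.7  -61.3] rotvec [-0.0009 -0.0011  0.0535]
```

View pics/k.png

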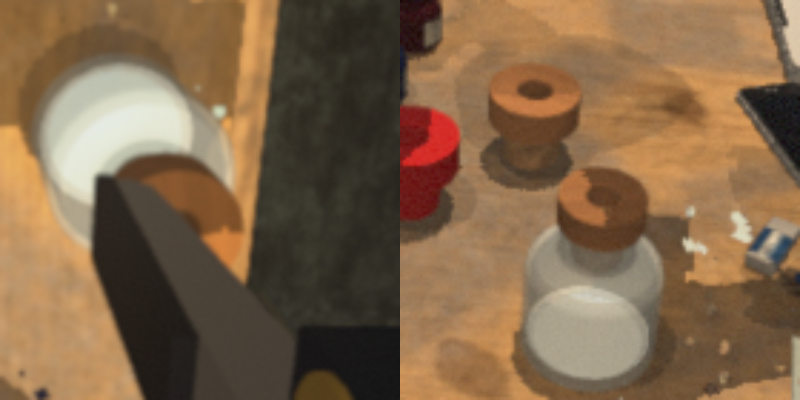

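The right view shows the stopper on the rim at (603,208), level, with its head top measured at z 0.120. Now over to the probe.

>>> play_rows --delta_pos '[[-5,-30,-30],[-15,-80,-60],[-25,-140,-61],[-35,-200,-61],[-45,-260,-61],[-55,-315,-61],[-65,-365,-61],[-72,-395,-61],[-72,-410,-61],[-72,-411,-61],[-72,-411,-61],[-72,-411,-61]]' --angular '[[0,0,0],[0,0,0.01],[0,0,0.02],[0,0,0.03],[0,0,0.04],[0,0,0.05],[0,0,0.053],[0,0,0.053],[0,0,0.053],[0,0,0.053],[0,0,0.053],[0,0,0.053]]' --hand '[0.75,0.75,0.75,0.75,0.75,0.75,0.75,0.75,0.75,0.75,0.75,0.75]'

```text
clock: 12.3
tcp_pos: [0.4818, -0.2692, 0.3102]
eef_rot: [0.0, 0.025, 1.0, 0.0]
wrist_force: [-0.4, -0.1, 0.7]
gripper_width: 0.752
gripper_force: 0.0
```

Run:
```python
from h import *
for n in("wrist","scene"):
    s=snapshot(n); save("p_"+n,s); c=cloud(s); z=c[...,2]; near=np.hypot(c[...,0]-.48,c[...,1]+.27)<.04
    m=(z>.195)&(z<.21)&near
    if m.sum()>20:
        P=onplane(s,np.argwhere(m)[:,::-1],.202)[:,:2].astype(np.float32); print(n,"handle",m.sum(),cv2.minAreaRect(P))
    m=(z>.123)&(z<.133)&(abs(c[...,0]-.525)<.1)&(abs(c[...,1]+.27)<.05)
    P=c[m][:,:2].astype(np.float32); print("stand",m.sum(),cv2.minAreaRect(P))
t=snapshot("top"); c=cloud(t); z=c[...,2]
m=(z>.112)&(z<.128)&(np.hypot(c[...,0]-.47,c[...,1]-.2305)<.04)
P=onplane(t,np.argwhere(m)[:,::-1],.12)[:,:2].astype(np.float32); print("top stopper",m.sum(),cv2.minEnclosingCircle(P),c[m].mean(0))
go([.4816,-.2695,.168],87.2)
```

```text
wrist handle 551 ((0.48237791657447815, -0.2698708176612854), (0.03057456575334072, 0.017772279679775238), 0.6982691884040833)
stand 4168 ((0.5255910754203796, -0.27231115102767944), (0.061104170978069305, 0.13646289706230164), 86.74066925048828)
scene handle 50 ((0.4844452440738678, -0.2579687535762787), (0.028483586385846138, 0.03177579119801521), 0.14818651974201202)
stand 480 ((0.5260573029518127, -0.2729696035385132), (0.0660560205578804, 0.13626059889793396), 86.93292999267578)
top stopper 282 ((0.46909099817276, 0.23026812076568604), 0.02666226401925087) [0.4698067  0.23020173 0.11899818]
tcp [ 0.4817 -0.2698  0.3103] t 12.45 tilt [ 5.e-04  4.e-04 -1.e+00]
delta mm [  0.2   0.2 142.3] rotvec [ 0.0004  0.0005 -0.0028]
```

View pics/p_wrist.png

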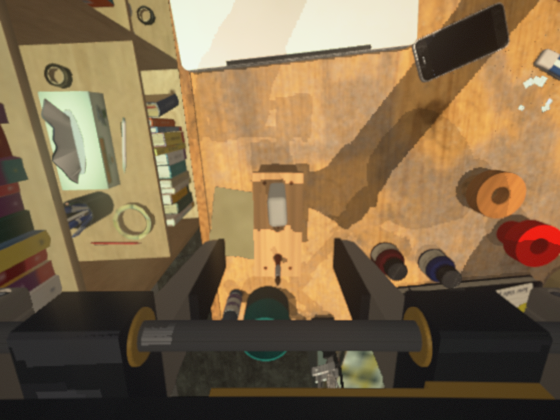

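The handle is at (277,203), centred between the fingers and the brush is at (278,265). The bookcase stands to the left, so I'll check its clearance to the gripper body.

Run:
```python
from h import *
for n in("top","scene","wrist"):
    s=snapshot(n); c=cloud(s).reshape(-1,3)
    m=(abs(c[:,0]-.45)<.12)&(c[:,1]<-.33)&(c[:,1]>-.7)&(c[:,2]>.1)&(c[:,2]<1)
    q=c[m]; print(n,m.sum()); 
    for z0 in(.1,.2,.3,.4,.6):
        k=q[(q[:,2]>z0)&(q[:,2]<z0+.1)]
        if len(k): print(z0,len(k),"max y",np.percentile(k[:,1],99).round(3))
```

```text
top 5147
0.1 1743 max y -0.621
0.2 2715 max y -0.621
0.3 209 max y -0.591
0.4 480 max y -0.591
scene 4437
0.1 1787 max y -0.619
0.2 1330 max y -0.619
0.3 161 max y -0.588
0.4 1159 max y -0.34
wrist 3727
0.1 614 max y -0.62
0.3 1897 max y -0.33
0.4 1216 max y -0.33
```

>>> play_rows --delta_pos '[[-0.7,0,30],[-0.7,0,70],[-0.7,0,105],[-0.7,0,130],[-0.7,0,142],[-0.7,0,145],[-0.7,0,145],[-0.7,0,145],[-0.7,0,145],[-0.7,0,145],[-0.7,0,145],[-0.7,0,145],[-0.7,0,145]]' --angular '[[0,0,0],[0,0,0],[0,0,0],[0,0,0],[0,0,0],[0,0,0],[0,0,0],[0,0,0],[0,0,0],[0,0,0],[0,0,0],[0,0,0],[0,0,0]]' --hand '[0.5,0.5,0.5,0.5,0.5,0.5,0.5,0.5,0.15,0.15,0.15,0.15,0.15]' --force 20

```text
clock: 14.22
tcp_pos: [0.4823, -0.2706, 0.1652]
eef_rot: [0.0, 0.026, 1.0, 0.0]
wrist_force: [-0.6, 0.5, 0.5]
gripper_width: 0.195
gripper_force: 20.0
```

>>> play_rows --delta_pos '[[0,0,-5],[0,0,-15],[0,0,-30],[0,0,-50],[0,0,-70],[0,0,-90],[0,0,-110],[0,0,-130],[0,0,-145],[0,0,-155],[0,0,-160],[0,0,-160],[0,0,-160],[0,0,-160]]' --angular '[[0,0,0],[0,0,0],[0,0,0],[0,0,0],[0,0,0],[0,0,0],[0,0,0],[0,0,0],[0,0,0],[0,0,0],[0,0,0],[0,0,0],[0,0,0],[0,0,0]]' --hand '[0.15,0.15,0.15,0.15,0.15,0.15,0.15,0.15,0.15,0.15,0.15,0.15,0.15,0.15]' --force 25

```text
clock: 15.98
tcp_pos: [0.4821, -0.2705, 0.3246]
eef_rot: [-0.0, 0.026, 1.0, 0.0]
wrist_force: [-0.5, 0.5, -1.4]
gripper_width: 0.194
gripper_force: 25.0
```

Run:
```python
from h import *
o=robot.observe(); tp=o["tcp_pos"]; print(tp,o["gripper_width"],o["wrist_force"])
print("expect tip", tp[2]-.165+.018)
s=snapshot("scene"); c=cloud(s)
m=(np.hypot(c[...,0]-tp[0],c[...,1]-tp[1])<.035)&(c[...,2]<tp[2]-.04)&(c[...,2]>.14)
print(m.sum())
if m.sum():
    q=c[m]
    for z0 in np.arange(.14,.30,.02):
        k=q[(q[:,2]>z0)&(q[:,2]<z0+.02)]
        if len(k): print(z0.round(2),len(k),k.mean(0).round(4)-np.r_[tp[:2],0].round(4))
save("p5",s,(200,60,440,300)); go([.4695,.2305,.325],87)
```

```text
[ 0.48205442 -0.27045735  0.32459548] 0.19386025071608604 [-0.48350031  0.46984162 -1.39624409]
expect tip 0.17759548419821808
93
0.16 2 [0.0006 0.001  0.1782]
0.18 18 [0.0011 0.0033 0.1906]
0.2 18 [0.0009 0.0018 0.2086]
0.22 19 [0.0014 0.0028 0.2311]
0.24 17 [0.001  0.002  0.2511]
0.26 14 [0.0023 0.0024 0.2695]
0.28 5 [0.0029 0.0032 0.2823]
tcp [ 0.4821 -0.2705  0.3247] t 16.025 tilt [-7.e-04  2.e-04 -1.e+00]
delta mm [ 3.910e+01  4.996e+02 -2.000e-01] rotvec [ 0.0001 -0.0007 -0.0006]
```

View pics/p5.png

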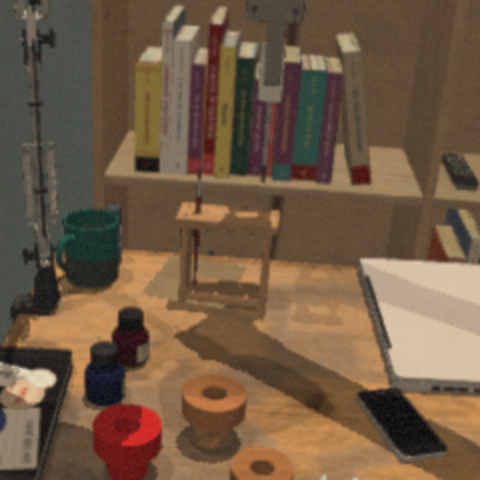

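The probe hangs upright, its stem a vertical line at (264,165) above the stand hole, and depth puts the stem within about 1 mm of the TCP axis. Carrying it over the bottle, keeping high.

>>> play_rows --delta_pos '[[0,10,0],[2,30,0],[5,65,0],[8,105,0],[11,145,0],[14,185,0],[17,225,0],[20,265,0],[23,305,0],[26,345,0],[30,385,0],[33,425,0],[36,460,0],[38,482,0],[39,494,0],[39,499.5,0],[39,499.5,0],[39,499.5,0],[39,499.5,0]]' --angular '[[0,0,0],[0,0,0],[0,0,0],[0,0,0],[0,0,0],[0,0,0],[0,0,0],[0,0,0],[0,0,0],[0,0,0],[0,0,0],[0,0,0],[0,0,0],[0,0,0],[0,0,0],[0,0,0],[0,0,0],[0,0,0],[0,0,0]]' --hand '[0.15,0.15,0.15,0.15,0.15,0.15,0.15,0.15,0.15,0.15,0.15,0.15,0.15,0.15,0.15,0.15,0.15,0.15,0.15]'

```text
clock: 18.4
tcp_pos: [0.4698, 0.2296, 0.3252]
eef_rot: [0.0, 0.027, 1.0, -0.0]
wrist_force: [0.4, 0.5, -1.5]
gripper_width: 0.194
gripper_force: 25.0
```

```bash
cat > f.py <<'E'
from h import *
import pickle,sys
out=[]
go([.4695,.2305,.325],87)
tp=robot.observe()["tcp_pos"]
for n in("wrist","scene"):
    s=snapshot(n); pickle.dump(s,open("f_%s.pkl"%n,"wb")); c=cloud(s); z=c[...,2]
    m=(z>.112)&(z<.128)&(np.hypot(c[...,0]-.47,c[...,1]-.2305)<.034)
    q=c[m]; print(n,"head",m.sum(),"bbox",((q.min(0)+q.max(0))/2).round(4),(q.max(0)-q.min(0)).round(4))
    m2=(np.hypot(c[...,0]-tp[0],c[...,1]-tp[1])<.012)&(z<tp[2]-.042)&(z>.13)
    q=c[m2]
    for z0 in np.arange(.13,.30,.02):
        k=q[(q[:,2]>z0)&(q[:,2]<z0+.02)]
        if len(k)>3: print(z0.round(2),len(k),k.mean(0).round(4))
    im=cv2.cvtColor(s["pixels"],cv2.COLOR_RGB2BGR); v=np.argwhere(m).mean(0).astype(int)
    a=np.clip(v[0]-80,0,300); b=np.clip(v[1]-60,0,440); print("crop",b,a); out.append(cv2.resize(im[a:a+120,b:b+120],(400,400),interpolation=cv2.INTER_CUBIC))
cv2.imwrite("pics/"+sys.argv[1],np.hstack(out))
E
python3 f.py f1.png
```

```text
tcp [0.4698 0.2296 0.3252] t 18.4 tilt [ 2.e-04 -0.e+00 -1.e+00]
delta mm [0.4 0.9 0.2] rotvec [-0.      0.0002 -0.0017]
wrist head 1097 bbox [0.4697 0.2316 0.1177] [0.0516 0.0514 0.0112]
0.17 12 [0.4685 0.2309 0.1859]
0.19 36 [0.4687 0.2307 0.2008]
0.21 36 [0.469  0.2309 0.2201]
0.23 43 [0.469  0.2308 0.2403]
0.25 18 [0.4689 0.2307 0.2535]
crop 220 106
scene head 588 bbox [0.4711 0.2307 0.1173] [0.0505 0.0548 0.0104]
0.17 26 [0.4717 0.2316 0.185 ]
0.19 47 [0.4721 0.2318 0.1998]
0.21 44 [0.4719 0.2314 0.2198]
0.23 48 [0.4721 0.2315 0.24  ]
0.25 49 [0.4721 0.2315 0.26  ]
0.27 33 [0.4719 0.2313 0.2766]
crop 270 215
```

View pics/f1.png

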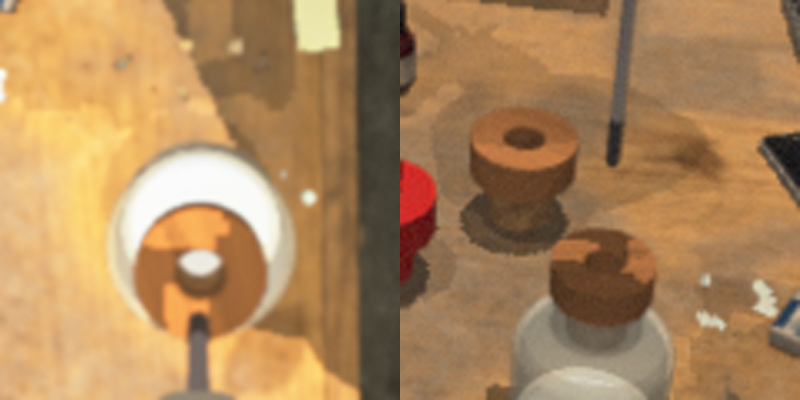

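On the left the stem tip is at (199,325) and the bore at (200,267). On the right the tip is at (613,160), above the bore at (605,262). Stem against head centre says to shift about -1.3 mm in x and +1.2 mm in y. I'll lower to just above the stopper and look again.

>>> play_rows --delta_pos '[[1.3,1.2,5],[1.3,1.2,15],[1.3,1.2,27],[1.3,1.2,37],[1.3,1.2,43],[1.3,1.2,45],[1.3,1.2,45],[1.3,1.2,45],[1.3,1.2,45]]' --angular '[[0,0,0],[0,0,0],[0,0,0],[0,0,0],[0,0,0],[0,0,0],[0,0,0],[0,0,0],[0,0,0]]' --hand '[0.15,0.15,0.15,0.15,0.15,0.15,0.15,0.15,0.15]'

```text
clock: 19.62
tcp_pos: [0.4686, 0.2316, 0.2804]
eef_rot: [0.0, 0.026, 1.0, 0.0]
wrist_force: [-0.8, -1.2, -0.9]
gripper_width: 0.192
gripper_force: 25.0
```

```bash
python3 f.py f2.png
python3 - <<'E'
from h import *
import pickle
# head top face: contour of brown region minus sides, using depth 0.117..0.123 only
for n in("wrist","scene"):
    s=pickle.load(open("f_%s.pkl"%n,"rb")); c=cloud(s); z=c[...,2]; r=np.hypot(c[...,0]-.47,c[...,1]-.2307)
    m=(z>.1165)&(z<.124)&(r<.032)
    P=onplane(s,np.argwhere(m)[:,::-1],.12)[:,:2].astype(np.float32)
    print(n,m.sum(),"P bbox",(P.min(0)+P.max(0))/2,P.max(0)-P.min(0))
    h=cv2.convexHull(P).reshape(-1,2); A=np.c_[2*h,np.ones(len(h))]; x=np.linalg.lstsq(A,(h**2).sum(1),rcond=None)[0]; print(" circle",x[:2],np.sqrt(x[2]+x[0]**2+x[1]**2))
E
```

```text
tcp [0.4686 0.2316 0.2804] t 19.625 tilt [ 5.e-04  3.e-04 -1.e+00]
delta mm [ -1.   -1.1 -44.6] rotvec [ 0.0004  0.0005 -0.0005]
wrist head 1368 bbox [0.4697 0.2318 0.1173] [0.0515 0.0512 0.0106]
0.13 19 [0.4672 0.2331 0.1435]
0.15 37 [0.4676 0.2329 0.1601]
0.17 37 [0.4677 0.233  0.1801]
0.19 43 [0.4677 0.2327 0.2001]
0.21 8 [0.4674 0.2331 0.2112]
crop 218 115
scene head 574 bbox [0.471  0.2309 0.1172] [0.0506 0.0544 0.0102]
0.13 32 [0.4705 0.234  0.1422]
0.15 43 [0.4704 0.2337 0.1593]
0.17 43 [0.4707 0.2336 0.1799]
0.19 42 [0.4707 0.2335 0.2003]
0.21 46 [0.4708 0.2334 0.2203]
0.23 17 [0.4707 0.2338 0.2345]
crop 270 215
wrist 1332 P bbox [0.4697684  0.23173404] [0.05134538 0.05124551]
 circle [0.46985859 0.23179285] 0.02574929234505059
scene 480 P bbox [0.47118837 0.23240133] [0.05033508 0.05635551]
 circle [0.47092741 0.2321309 ] 0.02679500055121463
```

View pics/f2.png

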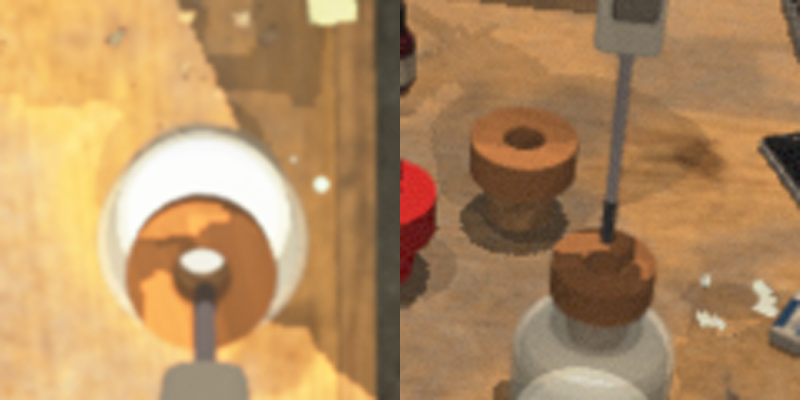

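The stem is centred in x in both views; the wrist view puts it about 1 mm high in y. I'll correct by -0.9 mm and go down in two stages.

>>> play_rows --delta_pos '[[0,-0.9,0],[0,-0.9,0],[0,-0.9,4],[0,-0.9,9],[0,-0.9,15],[0,-0.9,21],[0,-0.9,27],[0,-0.9,33],[0,-0.9,38],[0,-0.9,40],[0,-0.9,40],[0,-0.9,40]]' --angular '[[0,0,0],[0,0,0],[0,0,0],[0,0,0],[0,0,0],[0,0,0],[0,0,0],[0,0,0],[0,0,0],[0,0,0],[0,0,0],[0,0,0]]' --hand '[0.15,0.15,0.15,0.15,0.15,0.15,0.15,0.15,0.15,0.15,0.15,0.15]'

```text
clock: 21.22
tcp_pos: [0.4686, 0.2307, 0.2403]
eef_rot: [0.0, 0.026, 1.0, 0.0]
wrist_force: [0.1, -0.3, -0.8]
gripper_width: 0.194
gripper_force: 25.0
```

```bash
python3 f.py f3.png
```

```text
tcp [0.4686 0.2307 0.2403] t 21.225 tilt [ 5.e-04  3.e-04 -1.e+00]
delta mm [ -1.   -0.2 -84.7] rotvec [ 0.0003  0.0004 -0.0005]
wrist head 1655 bbox [0.4681 0.2319 0.1197] [0.0483 0.0511 0.0153]
0.13 37 [0.4676 0.2321 0.1399]
0.15 45 [0.4677 0.2319 0.1599]
0.17 7 [0.4674 0.2317 0.1708]
crop 219 123
scene head 586 bbox [0.4711 0.231  0.12  ] [0.0504 0.0548 0.0158]
0.13 39 [0.4705 0.2326 0.1402]
0.15 38 [0.4704 0.2325 0.1605]
0.17 41 [0.4707 0.2324 0.18  ]
0.19 18 [0.4705 0.2324 0.1942]
crop 270 215
```

>>> play_rows --delta_pos '[[0,0.2,3],[0,0.2,8],[0,0.2,14],[0,0.2,20],[0,0.2,26],[0,0.2,32],[0,0.2,38],[0,0.2,44],[0,0.2,49],[0,0.2,52],[0,0.2,53],[0,0.2,53],[0,0.2,53],[0,0.2,53]]' --angular '[[0,0,0],[0,0,0],[0,0,0],[0,0,0],[0,0,0],[0,0,0],[0,0,0],[0,0,0],[0,0,0],[0,0,0],[0,0,0],[0,0,0],[0,0,0],[0,0,0]]' --hand '[0.15,0.15,0.15,0.15,0.15,0.15,0.15,0.15,0.15,0.15,0.15,0.15,0.15,0.15]'

```text
clock: 23.08
tcp_pos: [0.4685, 0.2309, 0.1872]
eef_rot: [0.0, 0.026, 1.0, 0.0]
wrist_force: [0.5, -0.4, -0.8]
gripper_width: 0.195
gripper_force: 25.0
```

```bash
python3 f.py f4.png
```

```text
tcp [0.4685 0.2309 0.1872] t 23.075 tilt [ 2.e-04  2.e-04 -1.e+00]
delta mm [  -1.1   -0.3 -137.8] rotvec [ 0.0002  0.0002 -0.0006]
wrist head 1883 bbox [0.463  0.2311 0.1174] [0.0378 0.0521 0.0109]
crop 218 135
scene head 584 bbox [0.4712 0.2308 0.12  ] [0.0504 0.0544 0.0159]
0.13 25 [0.4705 0.2329 0.138 ]
crop 270 215
```

View pics/f4.png

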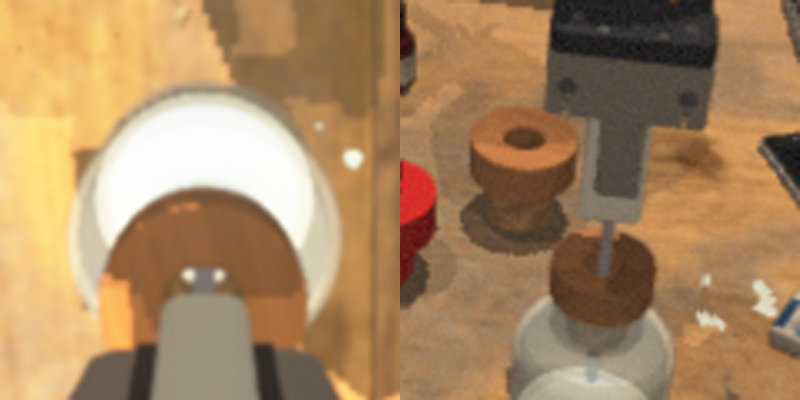

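The stem stands in the middle of the bore, with equal gaps on both sides at (187,275) and (222,275) on the left and at (605,255) on the right. The tip is about 40 mm above the table. Now I hold it still.

>>> play_rows --delta_pos '[[0,0,0],[0,0,0],[0,0,0],[0,0,0],[0,0,0],[0,0,0],[0,0,0],[0,0,0],[0,0,0],[0,0,0],[0,0,0],[0,0,0],[0,0,0],[0,0,0],[0,0,0],[0,0,0],[0,0,0],[0,0,0],[0,0,0],[0,0,0]]' --angular '[[0,0,0],[0,0,0],[0,0,0],[0,0,0],[0,0,0],[0,0,0],[0,0,0],[0,0,0],[0,0,0],[0,0,0],[0,0,0],[0,0,0],[0,0,0],[0,0,0],[0,0,0],[0,0,0],[0,0,0],[0,0,0],[0,0,0],[0,0,0]]' --hand '[0.15,0.15,0.15,0.15,0.15,0.15,0.15,0.15,0.15,0.15,0.15,0.15,0.15,0.15,0.15,0.15,0.15,0.15,0.15,0.15]'

```text
clock: 25.68
tcp_pos: [0.4684, 0.2309, 0.1871]
eef_rot: [-0.0, 0.026, 1.0, 0.0]
wrist_force: [0.5, -0.2, -0.9]
gripper_width: 0.196
gripper_force: 25.0
```

>>> play_rows --delta_pos '[[0,0,0],[0,0,0],[0,0,0],[0,0,0],[0,0,0],[0,0,0],[0,0,0],[0,0,0],[0,0,0],[0,0,0],[0,0,0],[0,0,0],[0,0,0],[0,0,0],[0,0,0],[0,0,0]]' --angular '[[0,0,0],[0,0,0],[0,0,0],[0,0,0],[0,0,0],[0,0,0],[0,0,0],[0,0,0],[0,0,0],[0,0,0],[0,0,0],[0,0,0],[0,0,0],[0,0,0],[0,0,0],[0,0,0]]' --hand '[0.15,0.15,0.15,0.15,0.15,0.15,0.15,0.15,0.15,0.15,0.15,0.15,0.15,0.15,0.15,0.15]'

```text
clock: 27.68
tcp_pos: [0.4684, 0.2308, 0.1871]
eef_rot: [0.0, 0.026, 1.0, -0.0]
wrist_force: [-0.4, 0.4, -0.6]
gripper_width: 0.196
gripper_force: 25.0
```

```bash
python3 -c "
from h import *
o=robot.observe(); print(o['tcp_pos'],o['gripper_force'],o['wrist_force'],o['clock']); print(close_job())"
```

```text
[0.46840377 0.23084797 0.18708878] 24.997941255569458 [-0.42519635  0.40025109 -0.64635575] 27.675
the job is handed in; nothing more can be done
None
```

The job is handed in, no verdict shown: the stopper is home in the bottle, and the probe is still gripped, centred in its hole with the tip about midway (by measurement), after holding still for about 4.5 s.

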